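# Click the can capacitors onto the clip rail in size order

## Task

Finish the row of can capacitors on the spring-clip rail in size order: the large one is already in its clip at the right, so the medium one goes in the middle clip and the small one in the clip at the left. Slide each can upright along the bench to the mouth of its clip, never raising it more than 2 cm, and push it in until the jaws click shut behind it and it is fully home. Leave the large can in its clip, and do not knock the solder reel, the tin or the bottle.

Things in the scene. Friction and masses are not known exactly. Their poses are not given: they have to be found in the camera images.
- rail: Aluminium rail fixed to the bench: upright strip 340 mm long (its y), 57 mm high, with a 26 mm deep foot behind. Origin: bottom of the strip, mid-length, at bench level. Its -x side faces the robot (turned up to 0.25 rad) and carries three C-shaped spring clips 105 mm apart, mouths to -x: small at its +y end (left for the robot), medium in the middle, large at its -y end.
- can_small: Small can capacitor: plain grey upright cylinder, 40 mm diameter, 58 mm tall (63 mm over its terminals), 0.14 kg, black top with two short screw terminals. Origin: centre of its underside, z up along its axis. Stands loose on the bench in front of the rail, on the left or the right side.
- can_medium: Medium can capacitor: plain grey upright cylinder, 52 mm diameter, 63 mm tall (68 mm over its terminals), 0.20 kg, black top with two short screw terminals. Origin: centre of its underside, z up along its axis. Stands loose on the bench in front of the rail, on the left or the right side.
- can_large: Large can capacitor: plain grey upright cylinder, 64 mm diameter, 68 mm tall (73 mm over its terminals), 0.28 kg, black top with two short screw terminals. Origin: centre of its underside, z up along its axis. Already clipped in the large clip at the start; it stays there.
- seat_small (a point): Underside centre of the small can when fully home in the small clip: 28 mm ahead (-x) of the rail's origin and 105 mm to its left (+y), at bench level; axes as the rail's. A clip is two curved sprung jaws of smooth steel, 13 to 47 mm above the bench, in front of a black saddle. At rest the gap between the lips is about 4 mm a side narrower than the can; flared ends guide it in.
- seat_medium (a point): Underside centre of the medium can when fully home in the medium clip: 34 mm ahead (-x) of the rail's origin, midway along it, at bench level; axes as the rail's. Pushed square along +x with roughly 8 to 16 N the can spreads the jaws; they snap shut behind its widest part and it stops at the saddle. No step on the bench.
- seat_large (a point): Underside centre of the large can when fully home in the large clip: 40 mm ahead (-x) of the rail's origin and 105 mm to its right (-y), at bench level; axes as the rail's. The jaw tips end about 1.5 mm or more short of the front of a seated can, so a pusher need not enter the clip.
- solder_reel: Bystander: reel of solder with black flanges, 57x55 mm, 46 mm high, loose on the bench to the right. Origin at the centre of its underside.
- flux_tin: Bystander: round tin with a dark red lid, 44 mm diameter, 20 mm high, loose on the bench to the left. Origin at the centre of its underside.
- solvent_bottle: Bystander: white bottle with a spout, 62 mm diameter, 156 mm tall, standing loose on the bench to the left. Origin at the centre of its underside.
Things that resemble listed ones, but are neither listed nor needed, are in the scene too. Leave any pink look-alike of the can_medium alone. Leave any orange look-alike of the can_small alone.

How it is judged (in metres and radians):
At the end, for the whole second after the job is handed in: Each of the three cans stands upright (within 0.08 rad) on the bench, at rest, with its centre within 4 mm of the seat of the clip of its own size: small left, medium middle, large right (horizontal distance between can_small and seat_small below 0.004 m and angle between each of can_small, can_medium, can_large's own z axis and vertical below 0.08 rad and height (world z) of each of can_small, can_medium, can_large below 0.004 m and linear speed of each of can_small, can_medium, can_large below 0.02 m/s and horizontal distance between can_medium and seat_medium below 0.004 m and horizontal distance between can_large and seat_large below 0.004 m); the robot touches nothing.
It fails at once if a loose can is lifted more than 20 mm off the bench (height (world z) of any of can_small, can_medium above 0.02 m).
It fails at once if a can is tipped by more than 0.5 rad (angle between any of can_small, can_medium, can_large's own z axis and vertical above 0.5 rad).
It fails at once if the large can leaves its clip (moves more than 12 mm) (distance of can_large from where it was at the start of the episode above 0.012 m).
It fails at once if the solder reel, tin or bottle is moved by more than 30 mm (distance of any of solder_reel, flux_tin, solvent_bottle from where it was at the start of the episode above 0.03 m).
It also fails if it takes over 64 s, if anything falls off the work surface, if the arm or the gripper's body presses on something with over 40 N, if the wrist force passes 120 N, or if a joint passes its speed limit or range.

## Robot

A 6-joint arm with a two-finger parallel gripper is mounted at the origin on a cart in front of the work surface, level with it; the furniture and walls round the work are solid. World frame = base frame: x ahead of the robot, y to its left, z up, the work surface at z = 0. Lengths are in m, angles in degrees, forces in N, time in s.
With the tool pointing down it reaches from about 0.25 to 0.725 m from the base axis. Payload 9.7 kg.
Tool frame: the origin (TCP) lies midway between the tips of the shut fingers; the grasp point (between the pads) lies 19 mm behind it; z points along the fingers, y is the line along which they close (so a half turn about z gives the same grasp; the last joint's range is limited). The gripper opens to 85 mm and grips with 20 to 120 N. Pads are 22 mm wide; open, the fingers measure 114 mm over their backs; the gripper's body (76 mm by 85 mm) begins 54 mm behind the grasp point. The pads swing forward as they close: fully open they stand 13 mm farther back than shut.
Start: joints at [0, 4.979, 10.078, 95.1, 0, 90], TCP at [0.55, -0, 0.231] pointing down, gripper open.
Joint ranges: [-179.16, 179.16], [-48.56, 103.87], [-65.8, 70.77], [-126.05, 130.52], [-82.76, 87.17], [-180, 180]. Speed limits (degrees/s): [127.2, 127.2, 147.25, 180, 180, 180].

## Interface

Orientations are given as [roll, pitch, yaw] about the fixed x, y, z axes, in that order (R = Rz(yaw) Ry(pitch) Rx(roll)).
In Python, from workcell import bot gives the robot as it stands.
- The arm moves only by the shell command python3 -m crank 'ROWS' [FORCE]. ROWS is JSON, a list of rows, each an object with "gripper": the finger opening in mm, from 0 to 85.4; "travel": the shift along the tool's x, y, z in mm, a list of three; "twist": the turn, a rotation vector about the tool's x, y, z in rad, a list of three. In form: [{"gripper": gripper, "travel": [tx, ty, tz], "twist": [rx, ry, rz]}, ...]. A call has 1 to 12 rows; each row shifts and turns the commanded pose from where the row before left it, along the tool's axes as they then stand; what a row does not reach is not made up. A row lasts 1/8 s, in which the tool goes at most 62.5 mm and 10.7 degrees, less where a joint would pass 70% of its speed; a pose out of reach is approached as far as the arm can. A call is refused whole if a number of a shift passes 62.5 or a number of a turn 0.188, either way. A call with a gripper value outside its range is refused whole. The fingers move at their own pace and stop on an object; FORCE is the grip in N (left out, the last holds). Time passes only in rows, so rows that do not move let the fingers close. It gives the time, the measured TCP pose, the force, the opening and the grip force at its end, in the units of the state.
- bot.get_obs(): the state, without advancing time (a new reading comes with each control period).
- bot.camera(name): name is "scene" or "side" or "wrist"; returns the picture (420x560x3 uint8, red, green, blue); there is no depth.
- bot.calibration(name): a dict with "vfov" (degrees; the focal length in pixels is half the picture's height over the tangent of half this angle, whatever the lens; pixels are square), "cx", "cy" (the principal point, pixels), "k1" (the pictures are not rectified: a ray, as slopes to the right and down, at radius r is drawn at 1 + k1 r^2 times it, then the intrinsics apply), "camera_from_world" (4x4, takes a point from world to camera coordinates). Camera axes: x right, y down, z forward; pixel columns grow to the right and rows downward; lengths in m; the calibration is good to about 2 mm. A picture is of the moment at which its call begins: read the wrist's pose just before it. calibration takes no time and is no camera call; for the wrist camera it gives the pose at the moment of the call.
- bot.job_done(): hands the job in; it is judged then, once.
The state is a dict: "time": time; "q": joint angles; "qd": joint speeds; "joint_efforts": joint torques, N m; "ee_pos": TCP position; "tcp_rot": TCP orientation; "wrist_force": force on the tool from outside, world axes, zero at the start; "torque": the same for the moment, N m; "opening": finger opening in m; "grasp_force": force on a finger pad.
Only numpy, scipy, OpenCV 4.12 (cv2) and the standard library are available. Lean on these libraries where they do the work, as an engineer would, in place of code of your own. Each camera call takes 0.05 s, during which the arm holds its last target. There are 200 camera calls.

## Working session

There is one attempt and no reset: what is moved stays moved. The work goes in short steps, Python scripts to look and compute and a shell command to move; the robot and the scene stay as the last step left them, time stands still between calls to the robot, and variables do not carry over. Pictures are saved under pics/ and viewed, at most 12 in all, crops included, and the job is handed in when it is done.

```bash
mkdir -p pics; ls; python3 - <<'E'
from workcell import bot
import cv2,numpy as np
a=bot.camera("scene");b=bot.camera("side")
np.save("sc.npy",a);np.save("sd.npy",b)
cv2.imwrite("pics/scene0.png",a[:,:,::-1]);cv2.imwrite("pics/side0.png",b[:,:,::-1])
for n in("scene","side","wrist"):
  c=bot.calibration(n);print(n,c['vfov'],c['cx'],c['cy'],c['k1']);print(np.round(c['camera_from_world'],3).tolist())
o=bot.get_obs();print(o)
E
```

```text
pics
scene 42.256447424368524 278.81750130503826 208.88924299068992 -0.07498885377394458
[[0.666, -0.745, -0.018, -0.359], [-0.449, -0.382, -0.808, 0.28], [0.596, 0.546, -0.589, 0.985], [0.0, 0.0, 0.0, 1.0]]
side 51.23453462946525 277.67205658009004 207.95121323427531 -0.08268094110438312
[[0.96, -0.28, 0.014, -0.504], [-0.085, -0.341, -0.936, 0.069], [0.267, 0.898, -0.351, 1.141], [0.0, 0.0, 0.0, 1.0]]
wrist 67.11615838078454 282.7077655568811 207.80824507917544 -0.000783536704290673
[[1.0, -0.001, -0.002, -0.548], [-0.0, -0.95, 0.312, -0.041], [-0.003, -0.312, -0.95, 0.381], [0.0, 0.0, 0.0, 1.0]]
{'time': 0.1, 'q': array([-7.38828961e-04,  5.00818506e+00,  1.00400573e+01,  9.50992960e+01,
        6.87971113e-04,  8.99989895e+01]), 'qd': array([-0.0403489 , -0.16790369,  0.1685961 ,  0.05813658,  0.06676909,
        0.05298665]), 'joint_efforts': array([ 5.47294949e-04, -5.21561801e+01,  4.65652657e+01,  1.59993977e-02,
       -1.19309320e-06, -5.24902489e-06]), 'ee_pos': array([ 5.49802977e-01, -3.66761037e-06,  2.30661218e-01]), 'tcp_rot': array([-1.79932576e+02, -6.89159794e-04,  9.00002709e+01]), 'wrist_force': array([-0.39223188,  0.20951469, -0.52503369]), 'torque': array([ 0.01046203, -0.00876093,  0.00639807]), 'grasp_force': 0.0, 'opening': 0.08555346817926057}
```

View pics/scene0.png

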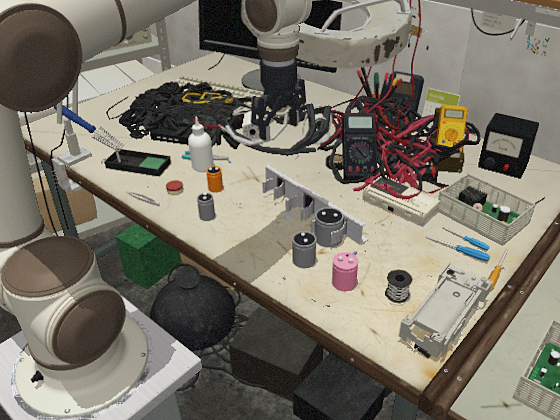

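View pics/side0.png

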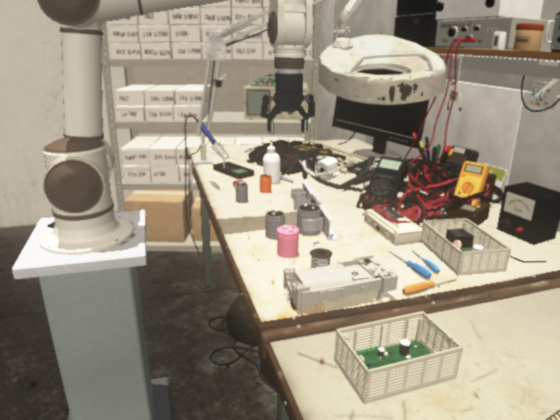

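Candidates in scene0:
- Small can: grey (205,206); look-alike is the orange one (214,180).
- Medium can: grey, loose (304,249); look-alikes are the pink one (344,271) and the large can in its clip (328,227).

By the description I choose the grey (205,206) as small and the grey (304,249) as medium. Rail strip runs from (266,175) to (365,240). Bottle (200,150), tin (174,187), reel (398,286). The side view agrees: small (241,191), medium (275,224), large (309,218).

```bash
cat > h.py <<'E'
import numpy as np,cv2
from workcell import bot
def cam(n):
    c=bot.calibration(n);f=210/np.tan(np.radians(c['vfov']/2))
    return dict(K=np.array([[f,0,c['cx']],[0,f,c['cy']],[0,0,1]]),d=np.array([c['k1'],0,0,0.]),T=np.array(c['camera_from_world']))
def ray(c,uv):
    p=cv2.undistortPoints(np.array(uv,float).reshape(-1,1,2),c['K'],c['d']).reshape(-1,2)
    R,t=c['T'][:3,:3],c['T'][:3,3]
    return -R.T@t,np.c_[p,np.ones(len(p))]@R
def onz(c,uv,z):
    o,d=ray(c,uv);return o+d*((z-o[2])/d[:,2])[:,None]
def tri(rays):
    A=np.zeros((3,3));b=np.zeros(3)
    for o,d in rays:
        d=d/np.linalg.norm(d);P=np.eye(3)-np.outer(d,d);A+=P;b+=P@o
    x=np.linalg.solve(A,b)
    return x,[np.linalg.norm(np.cross(x-o,d/np.linalg.norm(d))) for o,d in rays]
E
python3 - <<'E'
from h import *
w=bot.camera("wrist");cv2.imwrite("pics/w0.png",w[:,:,::-1]);np.save("w0.npy",w)
a=np.load("sc.npy")[160:300,160:420];b=np.load("sd.npy")[165:265,220:350]
A=cv2.resize(a,None,fx=3,fy=3,interpolation=cv2.INTER_CUBIC);cv2.imwrite("pics/sc_crop.png",A[:,:,::-1])
B=cv2.resize(b,None,fx=6,fy=6,interpolation=cv2.INTER_CUBIC);cv2.imwrite("pics/sd_crop.png",B[:,:,::-1])
E
```

```text
(no output)
```

View pics/w0.png

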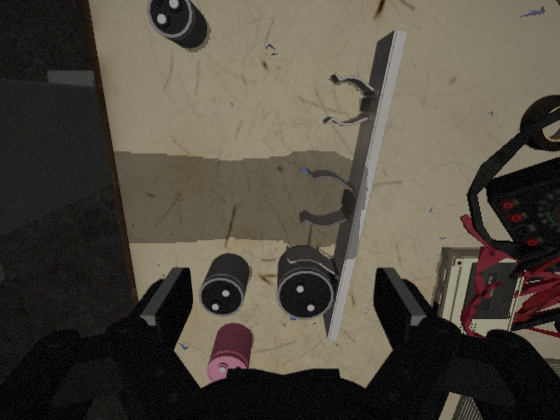

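View pics/sc_crop.png

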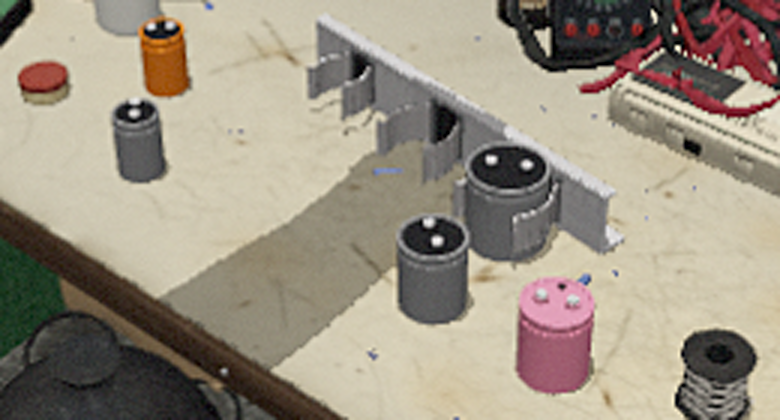

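The wrist view shows the small can's black top at (172,17), medium top (223,295), large top (306,293) in its clip, and pink (228,370). The rail's top edge runs from (399,32) to (334,338). The scene crop confirms the choice: plain grey loose cans with black tops and two terminals.

```bash
cat > m.py <<'E'
from h import *
def top(img,seed,win=26,thr=70):
    # black top: dark blob hull near seed
    g=img.max(2);x,y=seed;m=np.zeros(g.shape,np.uint8)
    x0,x1,y0,y1=max(x-win,0),x+win,max(y-win,0),y+win
    m[y0:y1,x0:x1]=(g[y0:y1,x0:x1]<thr)*255
    n,l,s,c=cv2.connectedComponentsWithStats(m)
    k=1+np.argmax(s[1:,4]);hull=cv2.convexHull(np.argwhere(l==k)[:,::-1].astype(np.int32))
    e=cv2.fitEllipse(hull);return e
E
python3 - <<'E'
from m import *
S,D,W=np.load("sc.npy"),np.load("sd.npy"),np.load("w0.npy")
cs,cd,cw=cam("scene"),cam("side"),cam("wrist")
for n,s,w,win,ww in(("small",(206,197),(172,17),10,24),("med",(304,239),(223,295),13,24),("large",(329,215),(306,293),15,30)):
    for thr in(45,60):
        e=top(S,s,win,thr);f=top(W,w,ww,thr)
        r=[ray(cs,e[0]),ray(cw,f[0])];x,res=tri([(o,d[0]) for o,d in r])
        print(n,thr,np.round(e[0],1),np.round(e[1],1),np.round(f[0],1),np.round(f[1],1),np.round(x,4),np.round(res,4))
# rail ends: picks
for s,w in(((266.7,166),(399,32)),((363,225.5),(334,338))):
    x,res=tri([(o,d[0]) for o,d in(ray(cs,s),ray(cw,w))]);print("rail",np.round(x,4),np.round(res,4))
# others
for n,s,z in(("orange",(214,169),.06),("pink top",(345,257),.068),("tin",(174,185),.02),("reel",(399,277),.046),("bottle base",(201,168),0)):print(n,np.round(onz(cs,s,z),3))
W2=cv2.resize(W[0:420,120:440],None,fx=1.4,fy=1.4)
# rail top brightness profile rows
for r in(60,120,180,230,300):print(r,[(c,int(W[r,c].mean())) for c in range(int(399-(r-32)*.2124)-18,int(399-(r-32)*.2124)+14,2)])
E
```

```text
small 45 [204.7 196.9] [ 6.  11.4] [169.2  12.1] [37.  42.9] [0.4493 0.1559 0.0592] [0.0008 0.0008]
small 60 [204.5 197. ] [ 5.9 12.9] [169.1  11.6] [37.4 44.6] [0.4492 0.1563 0.0588] [0.0007 0.0007]
med 45 [304.  238.4] [11.8 19. ] [220.9 297. ] [32.9 39.4] [ 0.4781 -0.1285  0.0642] [0.0001 0.0001]
med 60 [304.  238.5] [11.7 20. ] [220.8 296.9] [33.4 39.8] [ 0.478  -0.1285  0.0641] [0. 0.]
large 45 [329.2 215.4] [13.4 23.7] [304.8 295.2] [43.1 50.7] [ 0.5728 -0.123   0.069 ] [0.0002 0.0002]
large 60 [329.  215.4] [13.6 24.4] [304.7 295.1] [43.7 51.2] [ 0.5727 -0.1228  0.0691] [0.0001 0.0001]
rail [0.6511 0.1401 0.0577] [0.0005 0.0005]
rail [ 0.6097 -0.1921  0.0544] [0.0014 0.0014]
orange [[0.549 0.232 0.06 ]]
pink top [[ 0.483 -0.233  0.068]]
tin [[0.469 0.305 0.02 ]]
reel [[ 0.525 -0.338  0.046]]
bottle base [[0.592 0.34  0.   ]]
60 [(375, 50), (377, 46), (379, 49), (381, 49), (383, 48), (385, 46), (387, 44), (389, 150), (391, 146), (393, 149), (395, 149), (397, 146), (399, 145), (401, 127), (403, 129), (405, 128)]
120 [(362, 133), (364, 106), (366, 77), (368, 67), (370, 70), (372, 73), (374, 84), (376, 135), (378, 144), (380, 144), (382, 142), (384, 144), (386, 144), (388, 127), (390, 125), (392, 119)]
180 [(349, 61), (351, 59), (353, 60), (355, 61), (357, 60), (359, 62), (361, 68), (363, 91), (365, 103), (367, 142), (369, 151), (371, 149), (373, 129), (375, 128), (377, 127), (379, 128)]
230 [(338, 72), (340, 53), (342, 53), (344, 51), (346, 51), (348, 50), (350, 60), (352, 85), (354, 104), (356, 105), (358, 103), (360, 155), (362, 132), (364, 127), (366, 133), (368, 134)]
300 [(324, 17), (326, 16), (328, 25), (330, 78), (332, 94), (334, 47), (336, 143), (338, 145), (340, 148), (342, 148), (344, 152), (346, 135), (348, 128), (350, 126), (352, 99), (354, 108)]
```

```bash
python3 - <<'E'
from h import *
cw=cam("wrist")
p=onz(cw,[(388,60),(375,120),(362.5,180),(351.5,230),(335.5,300)],.057)[:,:2]
vx,vy,x0,y0=cv2.fitLine(p.astype(np.float32),cv2.DIST_L2,0,.01,.01).ravel()
if vy<0:vx,vy=-vx,-vy
th=-np.arctan2(vx,vy);print(np.round(p,4).tolist(),"th",th)
x0,y0=float(x0),float(y0)
X=np.array([np.cos(th),np.sin(th)]);Y=np.array([-np.sin(th),np.cos(th)])
L=np.array([.5727,-.1229]);O=L+.04*X+.105*Y
print("O",O,"line offset of O in front of strip face:",X@(np.array([x0,y0])-O))
R=lambda q:np.round([X@(np.array(q)-O),Y@(np.array(q)-O)],4)
for n,q in(("small",(.4493,.156)),("med",(.478,-.1285)),("tcp",bot.get_obs()['ee_pos'][:2]),("end1",(.6511,.1401)),("end2",(.6097,-.1921)),("orange",(.549,.232)),("pink",(.483,-.233))):print(n,R(q))
E
```

```text
[[0.6443, 0.1172], [0.6372, 0.0645], [0.6297, 0.0054], [0.6222, -0.0497], [0.6094, -0.1373]] th -0.13564834
O [ 0.62653199 -0.02427386] line offset of O in front of strip face: -0.001272889734846786
small [-0.2     0.1547]
med [-0.1331 -0.1234]
tcp [-0.0793  0.0137]
end1 [0.0021 0.1662]
end2 [ 0.006  -0.1686]
orange [-0.1115  0.2434]
pink [-0.114  -0.2262]
```

```bash
python3 -m crank '[{"gripper":85,"travel":[0,0,0],"twist":[0,0,-0.18]},{"gripper":85,"travel":[0,0,0],"twist":[0,0,-0.18]},{"gripper":85,"travel":[0,0,0],"twist":[0,0,-0.18]},{"gripper":85,"travel":[0,0,0],"twist":[0,0,-0.18]},{"gripper":85,"travel":[0,0,0],"twist":[0,0,-0.18]},{"gripper":85,"travel":[0,0,0],"twist":[0,0,-0.18]},{"gripper":85,"travel":[0,0,0],"twist":[0,0,-0.18]},{"gripper":85,"travel":[0,0,0],"twist":[0,0,-0.18]},{"gripper":85,"travel":[60,0,0],"twist":[0,0,0]},{"gripper":85,"travel":[60,0,0],"twist":[0,0,0]},{"gripper":85,"travel":[0,0,0],"twist":[0,0,0]}]' 60; python3 - <<'E'
from h import *
w=bot.camera("wrist");cv2.imwrite("pics/w1.png",w[:,:,::-1]);np.save("w1.npy",w);c=cam("wrist");np.savez("c1.npz",**c)
print(np.round(c['T'],3).tolist())
E
```

```text
time: 1.52
ee_pos: [0.4281, 0.0159, 0.232]
tcp_rot: [180.0, 0.1, 172.5]
wrist_force: [0.4, -1.0, 0.1]
opening: 0.0851
grasp_force: 0.0
[[0.131, 0.991, -0.0, -0.071], [0.942, -0.125, 0.313, -0.443], [0.31, -0.041, -0.95, 0.248], [0.0, 0.0, 0.0, 1.0]]
```

View pics/w1.png

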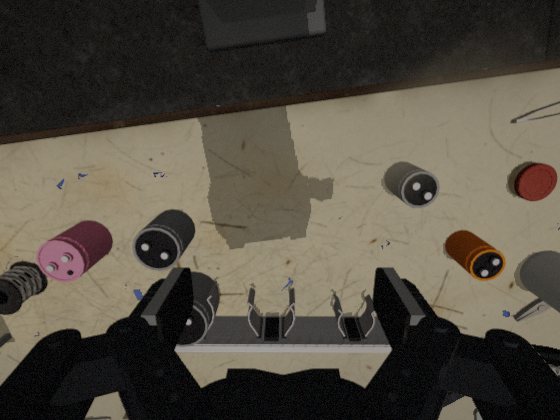

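This view from the robot side shows the small top (420,188), medium top (155,248), and the open clips at (272,310) and (353,312). The rail's bright top is at row ~348, and the large can is half hidden behind the finger.

```bash
python3 - <<'E'
from m import *
W0,W1=np.load("w0.npy"),np.load("w1.npy");c1=dict(np.load("c1.npz"))
for n,w,z in(("small",(420,188),.0585),("med",(155,248),.0635)):
    f=top(W1,w,24,60);print(n,np.round(f[0],1),np.round(f[1],1),np.round(onz(c1,f[0],z),4))
g=W1.mean(2)
e=[]
for c in(190,210,235,310,325,380):
    r=330+np.argmax(np.diff(g[330:356,c]));e.append((c,r+.5))
p=onz(c1,e,.057)[:,:2];print(e,np.round(p,4).tolist());q=np.polyfit(p[:,1],p[:,0],1);print("th",-np.arctan(q[0]))
# saddles (dark) columns and jaw lips
for lo,hi in((245,300),(328,378)):
    m=(g[318:340,lo:hi]<40);cc=np.argwhere(m)
    print("saddle",cc[:,1].mean()+lo,cc[:,0].mean()+318,(cc.min(0),cc.max(0)))
    for r in(290,294,298,302):print(r,[int(v) for v in g[r,lo:hi:2]])
C=cv2.resize(W1[270:360,170:400],None,fx=3.4,fy=3.4,interpolation=cv2.INTER_CUBIC);cv2.imwrite("pics/clips.png",C[:,:,::-1])
E
```

```text
small [420.  189.4] [28.6 33.6] [[0.4512 0.1548 0.0585]]
med [156.  248.8] [36.2 42.8] [[ 0.479  -0.1297  0.0635]]
[(190, np.float64(343.5)), (210, np.float64(343.5)), (235, np.float64(343.5)), (310, np.float64(343.5)), (325, np.float64(343.5)), (380, np.float64(344.5))] [[0.6119, -0.1241], [0.6151, -0.0998], [0.6191, -0.0693], [0.6312, 0.022], [0.6336, 0.0403], [0.644, 0.1072]]
th -0.13616085630046576
saddle 271.2644230769231 328.4375 (array([ 0, 12]), array([21, 47]))
290 [127, 117, 98, 50, 52, 130, 142, 139, 139, 142, 141, 140, 136, 132, 130, 130, 134, 135, 107, 135, 133, 129, 74, 43, 55, 126, 135, 131]
294 [127, 121, 70, 55, 49, 127, 139, 136, 139, 138, 136, 133, 130, 125, 129, 129, 130, 131, 128, 133, 137, 137, 79, 48, 52, 128, 137, 134]
298 [133, 135, 51, 55, 50, 134, 137, 132, 130, 135, 138, 136, 138, 136, 134, 134, 135, 136, 136, 133, 131, 135, 82, 49, 49, 124, 135, 137]
302 [134, 98, 63, 48, 59, 124, 126, 132, 136, 133, 137, 131, 124, 126, 138, 137, 133, 134, 137, 136, 139, 138, 87, 47, 73, 126, 137, 137]
saddle 352.96923076923076 328.3974358974359 (array([ 0, 13]), array([21, 44]))
290 [137, 114, 91, 135, 139, 134, 123, 123, 136, 139, 142, 141, 139, 135, 137, 137, 137, 137, 108, 131, 138, 138, 136, 18, 1]
294 [140, 136, 120, 61, 131, 140, 126, 128, 142, 141, 140, 138, 133, 122, 130, 136, 135, 92, 132, 138, 101, 133, 119, 12, 12]
298 [118, 136, 96, 91, 50, 84, 128, 135, 128, 129, 137, 138, 141, 140, 138, 141, 140, 105, 73, 47, 43, 50, 86, 12, 12]
302 [139, 106, 96, 89, 43, 49, 116, 136, 136, 137, 141, 141, 140, 140, 139, 135, 136, 120, 121, 75, 47, 43, 38, 0, 0]
```

View pics/clips.png

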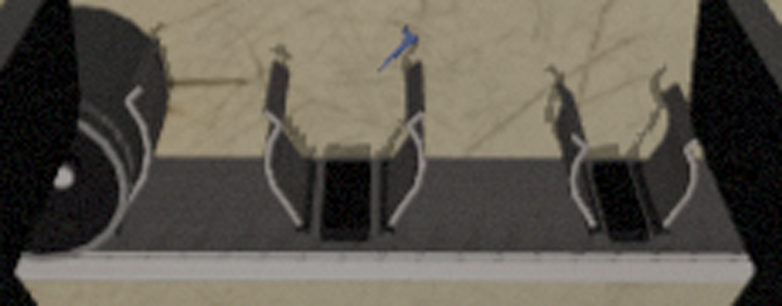

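```bash
python3 - <<'E'
from h import *
c1=dict(np.load("c1.npz"))
th=-.135;X=np.array([np.cos(th),np.sin(th)]);Y=np.array([-np.sin(th),np.cos(th)])
f=lambda u,v:(170+u/3.4,270+v/3.4)
for n,a,b,s in(("med lips",(270,115),(419,115),0),("med ends",(302,228),(389,228),0),("sm lips",(578,138),(690,143),.105),("sm ends",(595,228),(665,228),.105)):
    p=onz(c1,[f(*a),f(*b)],.047)[:,:2].mean(0);print(n,"Y coord of O",round(Y@p-s,4),"X",round(X@p,4))
L=np.array([.5727,-.1229]);print("large Yo",Y@L+.105,"Xo",X@L+.04)
pf=np.array([.6222,-.0497]);print("strip face X",X@pf, X@np.array([.6191,-.0693]))
o=bot.get_obs();t=o['ee_pos'][:2]
for n,q in(("tcp",t),("med",(.4786,-.1291)),("small",(.4503,.1552))):print(n,np.round([X@np.array(q),Y@np.array(q)],4))
E
```

```text
med lips Y coord of O 0.0593 X 0.5727
med ends Y coord of O 0.0593 X 0.6216
sm lips Y coord of O 0.0581 X 0.583
sm ends Y coord of O 0.0595 X 0.6212
large Yo 0.060298097508869435 Xo 0.6240303416036478
strip face X 0.6232279467325349 0.6227941227015449
tcp [0.4239 0.0736]
med [ 0.4916 -0.0635]
small [0.4253 0.2144]
```

```bash
python3 -m crank '[{"gripper":85,"travel":[-17,-34,0],"twist":[0,0,0]},{"gripper":85,"travel":[-17,-34,0],"twist":[0,0,0]},{"gripper":85,"travel":[-17,-34,0],"twist":[0,0,0]},{"gripper":85,"travel":[-17,-35,0],"twist":[0,0,0]},{"gripper":85,"travel":[0,0,40],"twist":[0,0,0]},{"gripper":85,"travel":[0,0,40],"twist":[0,0,0]},{"gripper":85,"travel":[0,0,20],"twist":[0,0,0]},{"gripper":85,"travel":[0,0,0],"twist":[0,0,0]}]' 60
cat > r.py <<'E'
from h import *
th=-.135;X=np.array([np.cos(th),np.sin(th)]);Y=np.array([-np.sin(th),np.cos(th)])
def rc(q):return np.round([(X@np.array(q)[:2]-.6238)*1e3,(Y@np.array(q)[:2]-.0595)*1e3],1)
if __name__=="__main__":
    o=bot.get_obs();print("tcp rail mm",rc(o['ee_pos']),o['ee_pos'][2],"med",rc((.4786,-.1291)),"small",rc((.4503,.1552)),o['tcp_rot'])
E
python3 r.py
```

```text
time: 2.58
ee_pos: [0.4804, -0.1292, 0.1293]
tcp_rot: [180.0, -0.2, 172.5]
wrist_force: [-0.3, 0.3, 0.9]
opening: 0.0848
grasp_force: 0.0
tcp rail mm [-130.4 -122.9] 0.12934607429900158 med [-132.2 -123. ] small [-198.5  154.9] [179.97576363  -0.19533347 172.49079605]
```

Well aligned; down to TCP z 0.047 and close gently.

```bash
python3 -m crank '[{"gripper":85,"travel":[2,0,30],"twist":[0,0,0]},{"gripper":85,"travel":[0,0,30],"twist":[0,0,0]},{"gripper":85,"travel":[0,0,22],"twist":[0,0,0]},{"gripper":85,"travel":[0,0,0],"twist":[0,0,0]},{"gripper":45,"travel":[0,0,0],"twist":[0,0,0]},{"gripper":45,"travel":[0,0,0],"twist":[0,0,0]},{"gripper":45,"travel":[0,0,0],"twist":[0,0,0]},{"gripper":45,"travel":[0,0,0],"twist":[0,0,0]},{"gripper":45,"travel":[0,0,0],"twist":[0,0,0]},{"gripper":45,"travel":[0,0,0],"twist":[0,0,0]}]' 40; python3 r.py
```

```text
time: 3.82
ee_pos: [0.4796, -0.1291, 0.0511]
tcp_rot: [-180.0, 0.2, 172.5]
wrist_force: [-0.1, -1.0, 5.3]
opening: 0.05
grasp_force: 40.8
tcp rail mm [-131.2 -122.9] 0.051122387731682366 med [-132.2 -123. ] small [-198.5  154.9] [-1.79978988e+02  1.62429705e-01  1.72502623e+02]
```

```bash
python3 -m crank '[{"gripper":45,"travel":[0,8,0],"twist":[0,0,0]},{"gripper":45,"travel":[0,15,0],"twist":[0,0,0]},{"gripper":45,"travel":[0,20,0],"twist":[0,0,0]},{"gripper":45,"travel":[0,20,0],"twist":[0,0,0]},{"gripper":45,"travel":[-5,20,0],"twist":[0,0,0]},{"gripper":45,"travel":[-10,20,0],"twist":[0,0,0]},{"gripper":45,"travel":[-10,12,0],"twist":[0,0,0]},{"gripper":45,"travel":[-6,8,0],"twist":[0,0,0]},{"gripper":45,"travel":[0,0,0],"twist":[0,0,0]},{"gripper":45,"travel":[0,0,0],"twist":[0,0,0]}]' 40; python3 r.py; python3 - <<'E'
from h import *
a=bot.camera("scene");b=bot.camera("wrist")
A=cv2.resize(a[160:270,240:380],(600,471),interpolation=cv2.INTER_CUBIC)
cv2.imwrite("pics/s2.png",A[:,:,::-1])
E
```

```text
time: 5.08
ee_pos: [0.5262, -0.0109, 0.0512]
tcp_rot: [180.0, 0.1, 172.5]
wrist_force: [-2.8, -0.9, 9.0]
opening: 0.05
grasp_force: 42.6
tcp rail mm [-101.     0.5] 0.051190459695210494 med [-132.2 -123. ] small [-198.5  154.9] [1.79999273e+02 1.27120277e-01 1.72508915e+02]
```

View pics/s2.png

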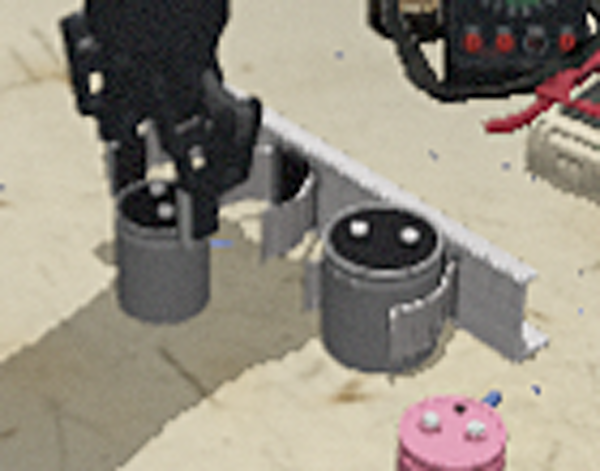

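The crop shows the medium can upright in the fingers at (165,255), gripped above jaw height in front of the middle clip at (285,200), and clear of the large can. Now pushing in.

```bash
python3 -m crank '[{"gripper":45,"travel":[-6,0,0],"twist":[0,0,0]},{"gripper":45,"travel":[-8,-0.5,0],"twist":[0,0,0]},{"gripper":45,"travel":[-8,0,0],"twist":[0,0,0]},{"gripper":45,"travel":[-8,0,0],"twist":[0,0,0]},{"gripper":45,"travel":[-8,0,0],"twist":[0,0,0]},{"gripper":45,"travel":[0,0,0],"twist":[0,0,0]}]' 60; python3 r.py;  python3 -m crank '[{"gripper":45,"travel":[-5,0,0],"twist":[0,0,0]},{"gripper":45,"travel":[-5,0,0],"twist":[0,0,0]},{"gripper":45,"travel":[0,0,0],"twist":[0,0,0]}]' 60; python3 r.py
```

```text
time: 5.92
ee_pos: [0.5641, -0.0164, 0.0528]
tcp_rot: [180.0, 0.2, 172.5]
wrist_force: [-8.6, 0.2, 21.9]
opening: 0.0499
grasp_force: 70.0
tcp rail mm [-62.6   0.2] 0.052839491000683546 med [-132.2 -123. ] small [-198.5  154.9] [179.97594693   0.19183481 172.50288966]
time: 6.3
ee_pos: [0.5739, -0.0175, 0.0525]
tcp_rot: [180.0, 0.2, 172.5]
wrist_force: [-5.6, 1.8, 17.3]
opening: 0.0495
grasp_force: 71.2
tcp rail mm [-52.7   0.4] 0.05247749287509593 med [-132.2 -123. ] small [-198.5  154.9] [179.95262797   0.18124261 172.5103733 ]
```

```bash
python3 -m crank '[{"gripper":45,"travel":[-4,0,-1],"twist":[0,0,0]},{"gripper":45,"travel":[-4,0,-1],"twist":[0,0,0]},{"gripper":45,"travel":[0,0,0],"twist":[0,0,0]}]' 60; python3 r.py; python3 -m crank '[{"gripper":45,"travel":[-5,-0.3,0],"twist":[0,0,0]},{"gripper":45,"travel":[-4,0,0],"twist":[0,0,0]},{"gripper":45,"travel":[0,0,0],"twist":[0,0,0]}]' 60; python3 r.py
```

```text
time: 6.68
ee_pos: [0.5808, -0.0186, 0.0526]
tcp_rot: [180.0, 0.0, 172.5]
wrist_force: [-4.0, -0.3, 7.4]
opening: 0.0495
grasp_force: 69.6
tcp rail mm [-45.8   0.3] 0.052566093618941045 med [-132.2 -123. ] small [-198.5  154.9] [1.79978993e+02 4.95159209e-03 1.72507484e+02]
time: 7.05
ee_pos: [0.5893, -0.0199, 0.0525]
tcp_rot: [180.0, -0.0, 172.5]
wrist_force: [-6.0, 0.7, 7.1]
opening: 0.0496
grasp_force: 69.9
tcp rail mm [-37.2   0.1] 0.05246563142725772 med [-132.2 -123. ] small [-198.5  154.9] [ 1.79975766e+02 -4.84553206e-02  1.72515049e+02]
```

```bash
python3 -m crank '[{"gripper":45,"travel":[-3,0,0],"twist":[0,0,0]},{"gripper":45,"travel":[0,0,0],"twist":[0,0,0]}]' 60; python3 r.py; python3 -m crank '[{"gripper":45,"travel":[-3,0,0],"twist":[0,0,0]},{"gripper":45,"travel":[0,0,0],"twist":[0,0,0]}]' 60; python3 r.py;python3 -m crank '[{"gripper":45,"travel":[-3,0,0],"twist":[0,0,0]},{"gripper":45,"travel":[0,0,0],"twist":[0,0,0]}]' 60; python3 r.py
```

```text
time: 7.3
ee_pos: [0.5922, -0.0203, 0.0525]
tcp_rot: [180.0, -0.0, 172.5]
wrist_force: [-6.3, 0.9, 7.6]
opening: 0.0494
grasp_force: 69.8
tcp rail mm [-34.3   0.1] 0.05248723673901826 med [-132.2 -123. ] small [-198.5  154.9] [ 1.79976533e+02 -4.97710240e-02  1.72515304e+02]
time: 7.55
ee_pos: [0.5951, -0.0207, 0.0525]
tcp_rot: [180.0, -0.1, 172.5]
wrist_force: [-7.2, 1.2, 8.0]
opening: 0.0494
grasp_force: 69.8
tcp rail mm [-31.3   0.1] 0.05248803101881541 med [-132.2 -123. ] small [-198.5  154.9] [ 1.79976871e+02 -5.35284648e-02  1.72513230e+02]
time: 7.8
ee_pos: [0.598, -0.0211, 0.0524]
tcp_rot: [180.0, -0.1, 172.5]
wrist_force: [-5.8, 1.3, 7.0]
opening: 0.0496
grasp_force: 69.8
tcp rail mm [-28.4   0.1] 0.05244516968839044 med [-132.2 -123. ] small [-198.5  154.9] [ 1.79975720e+02 -6.41432888e-02  1.72511177e+02]
```

```bash
python3 -m crank '[{"gripper":85,"travel":[0,0,0],"twist":[0,0,0]},{"gripper":85,"travel":[0,0,0],"twist":[0,0,0]},{"gripper":85,"travel":[0,0,0],"twist":[0,0,0]},{"gripper":85,"travel":[0,0,0],"twist":[0,0,0]},{"gripper":85,"travel":[0,0,-20],"twist":[0,0,0]},{"gripper":85,"travel":[0,0,-40],"twist":[0,0,0]},{"gripper":85,"travel":[30,0,-40],"twist":[0,0,0]},{"gripper":85,"travel":[50,0,0],"twist":[0,0,0]},{"gripper":85,"travel":[50,0,0],"twist":[0,0,0]},{"gripper":85,"travel":[0,0,0],"twist":[0,0,0]}]' 60; python3 r.py; python3 - <<'E'
from m import *; from r import rc
c=cam("wrist");w=bot.camera("wrist");s=bot.camera("scene");cv2.imwrite("pics/w3.png",w[:,:,::-1]);np.save("w3.npy",w);np.savez("c3.npz",**c);np.save("s3.npy",s)
E
```

```text
time: 9.05
ee_pos: [0.4674, -0.0041, 0.1519]
tcp_rot: [180.0, 0.0, 172.5]
wrist_force: [2.1, -0.8, -0.3]
opening: 0.0848
grasp_force: 0.0
tcp rail mm [-160.1   -0.6] 0.15189831034006412 med [-132.2 -123. ] small [-198.5  154.9] [1.79993126e+02 3.72544388e-02 1.72529890e+02]
```

View pics/w3.png

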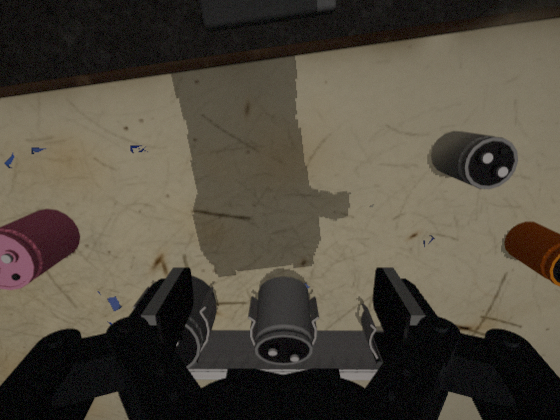

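The medium can now stands between the middle clip's jaws, with its top at (284,348); the large can is still in place and the small at (488,161). Next I measure how far home it is.

```bash
python3 - <<'E'
from m import *; from r import rc
c=dict(np.load("c3.npz"));w=np.load("w3.npy");s=np.load("s3.npy");cs=cam("scene")
f=top(w,(284,348),27,60);print(f,"med wrist",rc(onz(c,f[0],.0635)[0]))
print("small wrist",rc(onz(c,top(w,(488,161),28,60)[0],.0585)[0]))
u,z=cv2.projectPoints(np.array([[.5925,-.0205,.0635]]),cv2.Rodrigues(cs['T'][:3,:3])[0],cs['T'][:3,3],cs['K'],cs['d']);u=u.ravel();print(u)
e=top(s,(int(u[0]),int(u[1])),13,60);print(e,"med scene",rc(onz(cs,e[0],.0635)[0]))
e=top(s,(329,215),15,60);print(e,"large scene",rc(onz(cs,e[0],.0685)[0]))
C=cv2.resize(s[160:260,250:390],(784,560),interpolation=cv2.INTER_CUBIC);cv2.imwrite("pics/s3.png",C[:,:,::-1])
E
```

```text
((283.3158874511719, 349.6346130371094), (25.83365249633789, 51.3120231628418), 89.69281768798828) med wrist [-31.2  -0.6]
small wrist [-199.7  154.3]
[299.69795977 196.71964749]
((299.3056640625, 194.75662231445312), (4.669605731964111, 17.06022071838379), 105.46902465820312) med scene [-29.1   6.6]
((329.00811767578125, 215.36781311035156), (13.578052520751953, 24.378528594970703), 92.16912078857422) large scene [ -39.1 -103.6]
```

View pics/s3.png

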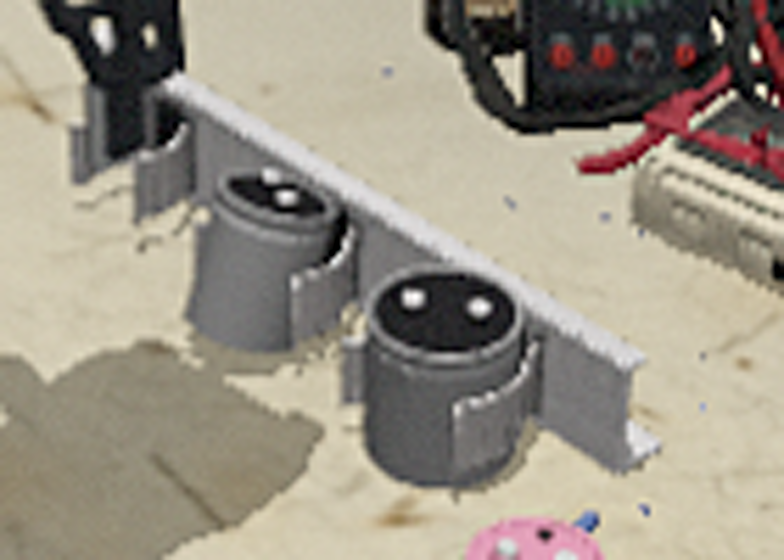

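The crop shows that the medium can leans back in its clip: its top (277,195) is at the rail and its foot lags forward, because the high grip pushed only the top. I'll mend this with a low push using nearly shut fingers as a two-edged pusher.

```bash
python3 -m crank '[{"gripper":10,"travel":[-10,0.5,20],"twist":[0,0,0]},{"gripper":10,"travel":[-10,0,20],"twist":[0,0,0]},{"gripper":10,"travel":[-10,0,20],"twist":[0,0,0]},{"gripper":10,"travel":[-5,0,20],"twist":[0,0,0]},{"gripper":10,"travel":[0,0,20],"twist":[0,0,0]},{"gripper":10,"travel":[0,0,20],"twist":[0,0,0]},{"gripper":10,"travel":[0,0,18],"twist":[0,0,0]},{"gripper":10,"travel":[0,0,0],"twist":[0,0,0]},{"gripper":10,"travel":[-10,0,0],"twist":[0,0,0]},{"gripper":10,"travel":[-10,0,0],"twist":[0,0,0]},{"gripper":10,"travel":[-5,0,0],"twist":[0,0,0]},{"gripper":10,"travel":[0,0,0],"twist":[0,0,0]}]' 60; python3 r.py
```

```text
time: 10.65
ee_pos: [0.5298, -0.0118, 0.0134]
tcp_rot: [180.0, 0.0, 172.5]
wrist_force: [-0.9, -0.6, 0.3]
opening: 0.0103
grasp_force: 0.0
tcp rail mm [-97.3   0.1] 0.013410333100484052 med [-132.2 -123. ] small [-198.5  154.9] [1.79999014e+02 9.81934820e-03 1.72499553e+02]
```

```bash
for i in 1; do python3 -m crank '[{"gripper":10,"travel":[-5,0,0],"twist":[0,0,0]},{"gripper":10,"travel":[-5,0,0],"twist":[0,0,0]},{"gripper":10,"travel":[0,0,0],"twist":[0,0,0]}]'; done | grep -E 'ee_pos|wrist'; python3 r.py;python3 -m crank '[{"gripper":10,"travel":[-4,0,0],"twist":[0,0,0]},{"gripper":10,"travel":[-4,0,0],"twist":[0,0,0]},{"gripper":10,"travel":[0,0,0],"twist":[0,0,0]}]' | grep -E 'ee_pos|wrist'; python3 r.py
```

```text
ee_pos: [0.5394, -0.013, 0.0132]
wrist_force: [-0.0, 0.2, 0.0]
tcp rail mm [-87.6   0.2] 0.013165335391734746 med [-132.2 -123. ] small [-198.5  154.9] [-1.79996347e+02 -1.32432241e-02  1.72503207e+02]
ee_pos: [0.5467, -0.0141, 0.0126]
wrist_force: [-3.6, -0.2, -2.9]
tcp rail mm [-80.2   0.2] 0.012603073829680695 med [-132.2 -123. ] small [-198.5  154.9] [-1.79990932e+02 -9.41523277e-02  1.72503588e+02]
```

```bash
python3 -m crank '[{"gripper":10,"travel":[-4,0,0],"twist":[0,0,0]},{"gripper":10,"travel":[0,0,0],"twist":[0,0,0]}]' | grep -E 'ee_pos|wrist'; python3 r.py
```

```text
ee_pos: [0.5511, -0.0146, 0.013]
wrist_force: [0.1, -0.2, -0.6]
tcp rail mm [-75.7   0.2] 0.012969793996537637 med [-132.2 -123. ] small [-198.5  154.9] [-1.79994808e+02 -2.10677209e-02  1.72506835e+02]
```

```bash
python3 -m crank '[{"gripper":10,"travel":[-2,0,0],"twist":[0,0,0]},{"gripper":10,"travel":[0,0,0],"twist":[0,0,0]}]' | grep -E 'ee_pos|wrist'; python3 r.py; python3 -m crank '[{"gripper":10,"travel":[-2,0,0],"twist":[0,0,0]},{"gripper":10,"travel":[0,0,0],"twist":[0,0,0]}]' | grep -E 'ee_pos|wrist'; python3 - <<'E'
from h import *
s=bot.camera("scene");np.save("s4.npy",s)
C=cv2.resize(s[160:260,250:390],(784,560),interpolation=cv2.INTER_CUBIC);cv2.imwrite("pics/s4.png",C[:,:,::-1])
E
```

```text
ee_pos: [0.554, -0.0149, 0.0139]
wrist_force: [0.4, -0.3, -0.9]
tcp rail mm [-72.9   0.3] 0.013933779177006698 med [-132.2 -123. ] small [-198.5  154.9] [1.79991854e+02 1.07912233e-01 1.72506150e+02]
ee_pos: [0.5554, -0.0151, 0.0135]
wrist_force: [-0.1, 0.2, -0.5]
```

View pics/s4.png

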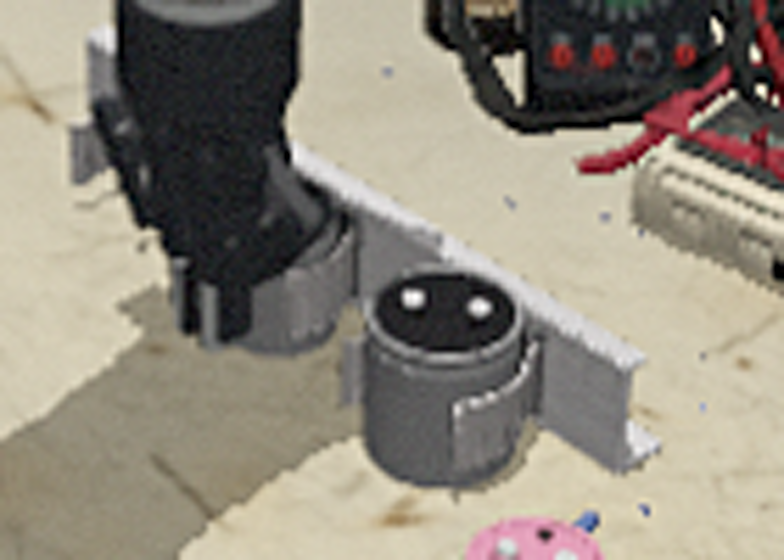

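The fingers stand low in front of the medium can at (215,310), hiding most of it. I'll keep pushing to a firm stop.

```bash
for k in 1; do python3 -m crank '[{"gripper":10,"travel":[-1.5,0,0],"twist":[0,0,0]},{"gripper":10,"travel":[0,0,0],"twist":[0,0,0]}]' | grep -E 'ee_pos|wrist'; python3 -m crank '[{"gripper":10,"travel":[-1.5,0,0],"twist":[0,0,0]},{"gripper":10,"travel":[0,0,0],"twist":[0,0,0]}]' | grep -E 'ee_pos|wrist'; done; python3 r.py
```

```text
ee_pos: [0.5567, -0.0153, 0.0133]
wrist_force: [-0.2, -0.5, -0.7]
ee_pos: [0.5576, -0.0155, 0.0131]
wrist_force: [-4.2, 0.6, 1.6]
tcp rail mm [-69.2   0.2] 0.01310032179134048 med [-132.2 -123. ] small [-198.5  154.9] [-1.79994165e+02 -6.45564746e-02  1.72504452e+02]
```

```bash
python3 -m crank '[{"gripper":10,"travel":[-1.5,0,0],"twist":[0,0,0]},{"gripper":10,"travel":[0,0,0],"twist":[0,0,0]}]' | grep -E 'ee_pos|wrist'; python3 -m crank '[{"gripper":10,"travel":[-1.5,0,0],"twist":[0,0,0]},{"gripper":10,"travel":[0,0,0],"twist":[0,0,0]}]' | grep -E 'ee_pos|wrist';python3 r.py; python3 -m crank '[{"gripper":10,"travel":[20,0,0],"twist":[0,0,0]},{"gripper":10,"travel":[30,0,-20],"twist":[0,0,0]},{"gripper":10,"travel":[30,0,-40],"twist":[0,0,0]},{"gripper":85,"travel":[12,0,-40],"twist":[0,0,0]},{"gripper":85,"travel":[0,0,-40],"twist":[0,0,0]},{"gripper":85,"travel":[0,0,0],"twist":[0,0,0]},{"gripper":85,"travel":[0,0,0],"twist":[0,0,0]}]' ;python3 r.py; python3 - <<'E'
from m import *; from r import rc
c=cam("wrist");w=bot.camera("wrist");s=bot.camera("scene");np.save("w5.npy",w);np.savez("c5.npz",**c);np.save("s5.npy",s)
P=lambda c,q:cv2.projectPoints(np.array([q]),cv2.Rodrigues(c['T'][:3,:3])[0],c['T'][:3,3],c['K'],c['d'])[0].ravel()
cs=cam("scene")
for n,cc,im in(("wrist",c,w),("scene",cs,s)):
    u=P(cc,[.590,-.020,.0635]);e=top(im,(int(u[0]),int(u[1])),26 if n=="wrist" else 14,60);print(n,u,e,rc(onz(cc,e[0],.0635)[0]))
    if n=="wrist":
        u=P(cc,[.4503,.1552,.0585]);print("small seed",u);e=top(im,(int(u[0]),int(u[1])),26,60);print(e,rc(onz(cc,e[0],.0585)[0]))
A=cv2.resize(s[170:250,270:360],(450,400),interpolation=cv2.INTER_CUBIC);B=cv2.resize(w[240:380,190:330],(350,350));B=cv2.copyMakeBorder(B,0,50,0,0,cv2.BORDER_CONSTANT)
cv2.imwrite("pics/m5.png",np.hstack([A,B])[:,:,::-1])
E
```

```text
ee_pos: [0.5577, -0.0155, 0.0128]
wrist_force: [-10.5, 1.1, 3.3]
ee_pos: [0.5578, -0.0155, 0.0122]
wrist_force: [-16.4, 1.9, 4.0]
tcp rail mm [-69.    0.2] 0.012200754198963219 med [-132.2 -123. ] small [-198.5  154.9] [-179.98505905   -0.38753118  172.51797434]
time: 14.08
ee_pos: [0.4699, -0.0039, 0.1528]
tcp_rot: [-180.0, 0.0, 172.5]
wrist_force: [-0.5, -0.0, -0.0]
opening: 0.081
grasp_force: 0.0
tcp rail mm [-1.576e+02 -1.000e-01] 0.15282777611891693 med [-132.2 -123. ] small [-198.5  154.9] [-1.79998539e+02  8.06836331e-03  1.72504372e+02]
wrist [283.63353104 341.98758327] ((282.6492919921875, 342.9954528808594), (40.74747085571289, 50.48231506347656), 90.43408966064453) [-35.4  -0.8]
small seed [490.6675096  161.07914861]
((490.1246337890625, 159.02099609375), (39.96247100830078, 49.723236083984375), 49.64826965332031) [-200.   154.2]
scene [298.85771391 197.10082669] ((299.24371337890625, 196.36862182617188), (9.130352973937988, 17.658477783203125), 89.34387969970703) [-33.8   1.7]
```

View pics/m5.png

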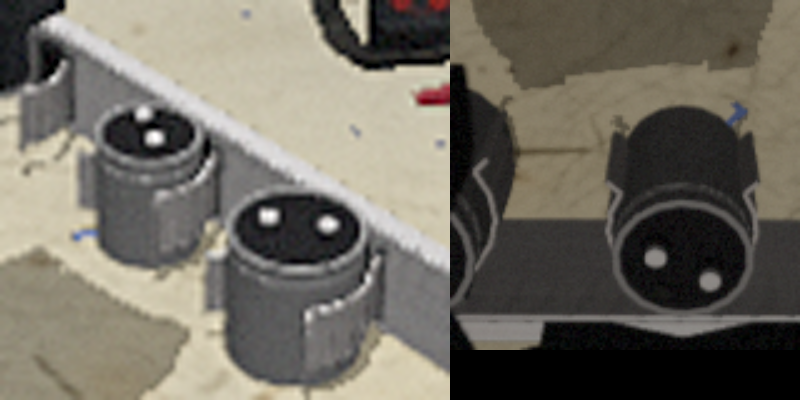

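The medium can stands upright and home: top round at (150,133) in the left crop, jaws closed past its widest part. It met a firm 16 N stop. Next is the small can, gripped lower this time and only to slide it to the mouth.

```bash
python3 -m crank '[{"gripper":85,"travel":[14,38,0],"twist":[0,0,0]},{"gripper":85,"travel":[14,38,0],"twist":[0,0,0]},{"gripper":85,"travel":[14,38,0],"twist":[0,0,0]},{"gripper":85,"travel":[0,40,0],"twist":[0,0,0]},{"gripper":85,"travel":[0,0,20],"twist":[0,0,0]},{"gripper":85,"travel":[0,0,20],"twist":[0,0,0]},{"gripper":85,"travel":[0,0,0],"twist":[0,0,0]}]' 60 ;python3 r.py
```

```text
time: 15.05
ee_pos: [0.447, 0.154, 0.111]
tcp_rot: [-179.9, -0.2, 172.5]
wrist_force: [-0.3, -0.1, 0.5]
opening: 0.085
grasp_force: 0.0
tcp rail mm [-201.6  153.2] 0.11097640376491986 med [-132.2 -123. ] small [-198.5  154.9] [-179.8900732    -0.2174734   172.51888412]
```

```bash
python3 -m crank '[{"gripper":85,"travel":[-2,1,30],"twist":[0,0,0]},{"gripper":85,"travel":[0,0,30],"twist":[0,0,0]},{"gripper":85,"travel":[0,0,26],"twist":[0,0,0]},{"gripper":85,"travel":[0,0,0],"twist":[0,0,0]},{"gripper":34,"travel":[0,0,0],"twist":[0,0,0]},{"gripper":34,"travel":[0,0,0],"twist":[0,0,0]},{"gripper":34,"travel":[0,0,0],"twist":[0,0,0]},{"gripper":34,"travel":[0,0,0],"twist":[0,0,0]},{"gripper":34,"travel":[0,0,0],"twist":[0,0,0]},{"gripper":34,"travel":[0,0,0],"twist":[0,0,0]}]' 30; python3 r.py
```

```text
time: 16.3
ee_pos: [0.451, 0.1552, 0.0286]
tcp_rot: [180.0, 0.1, 172.5]
wrist_force: [-0.5, -0.3, 7.2]
opening: 0.0394
grasp_force: 29.7
tcp rail mm [-197.7  155. ] 0.02855733794259024 med [-132.2 -123. ] small [-198.5  154.9] [1.79958112e+02 1.04157800e-01 1.72502177e+02]
```

```bash
python3 -m crank '[{"gripper":34,"travel":[-8,-4,0],"twist":[0,0,0]},{"gripper":34,"travel":[-15,-6,0],"twist":[0,0,0]},{"gripper":34,"travel":[-18,-8,0],"twist":[0,0,0]},{"gripper":34,"travel":[-18,-8,0],"twist":[0,0,0]},{"gripper":34,"travel":[-18,-8,0],"twist":[0,0,0]},{"gripper":34,"travel":[-18,-7,0],"twist":[0,0,0]},{"gripper":34,"travel":[-15,-6,0],"twist":[0,0,0]},{"gripper":34,"travel":[-12,-4,0],"twist":[0,0,0]},{"gripper":34,"travel":[-5,0,0],"twist":[0,0,0]},{"gripper":34,"travel":[0,0,0],"twist":[0,0,0]},{"gripper":34,"travel":[0,0,0],"twist":[0,0,0]}]' 30; python3 r.py
```

```text
time: 17.68
ee_pos: [0.57, 0.088, 0.0286]
tcp_rot: [180.0, 0.1, 172.5]
wrist_force: [-2.3, 0.5, 7.0]
opening: 0.0391
grasp_force: 31.8
tcp rail mm [-70.9 104.4] 0.02860016542654088 med [-132.2 -123. ] small [-198.5  154.9] [1.79972699e+02 6.07246924e-02 1.72509301e+02]
```

```bash
python3 -m crank '[{"gripper":70,"travel":[0,0,0],"twist":[0,0,0]},{"gripper":70,"travel":[0,0,0],"twist":[0,0,0]},{"gripper":70,"travel":[0,0,0],"twist":[0,0,0]},{"gripper":70,"travel":[15,0,0],"twist":[0,0,0]},{"gripper":70,"travel":[15,0,0],"twist":[0,0,0]},{"gripper":70,"travel":[15,0,0],"twist":[0,0,0]},{"gripper":70,"travel":[10,0,10],"twist":[0,0,0]},{"gripper":10,"travel":[0,0,0],"twist":[0,0,0]},{"gripper":10,"travel":[0,0,0],"twist":[0,0,0]},{"gripper":10,"travel":[0,0,0],"twist":[0,0,0]},{"gripper":10,"travel":[0,0,0],"twist":[0,0,0]},{"gripper":10,"travel":[0,0,0],"twist":[0,0,0]}]' 30; python3 r.py;python3 - <<'E'
from m import *; from r import rc
c=cam("wrist");w=bot.camera("wrist");s=bot.camera("side");d=bot.camera("scene")
cv2.imwrite("pics/w6.png",w[:,:,::-1])
g=d.max(2)
P=lambda c,q:cv2.projectPoints(np.array([q]),cv2.Rodrigues(c['T'][:3,:3])[0],c['T'][:3,3],c['K'],c['d'])[0].ravel()
cs=cam("scene");u=P(cs,[.57,.088,.0585]);e=top(d,(int(u[0]),int(u[1])),10,60);print(u,e,rc(onz(cs,e[0],.0585)[0]))
u=P(c,[.57,.088,.0585]);print("wrist seed",u);e=top(w,(int(u[0]),int(u[1])),40,60);print(e,rc(onz(c,e[0],.0585)[0]))
E
```

```text
time: 19.18
ee_pos: [0.5153, 0.095, 0.0173]
tcp_rot: [180.0, 0.0, 172.5]
wrist_force: [-0.0, -0.3, 0.8]
opening: 0.0099
grasp_force: 0.0
tcp rail mm [-126.  104.] 0.0173143878058958 med [-132.2 -123. ] small [-198.5  154.9] [1.79998399e+02 2.53221445e-03 1.72499253e+02]
[260.03165326 186.08626525] ((253.95974731445312, 187.34913635253906), (14.854524612426758, 20.220651626586914), 66.27882385253906) [-85.4 110.1]
wrist seed [285.3972779  431.44668723]Traceback (most recent call last):
  File "<stdin>", line 7, in <module>
  File "m.py", line 9, in top
    e=cv2.fitEllipse(hull);return e
cv2.error: OpenCV(4.12.0) /io/opencv/modules/imgproc/src/shapedescr.cpp:361: error: (-201:Incorrect size of input array) There should be at least 5 points to fit the ellipse in function 'fitEllipseNoDirect'
```

```bash
python3 -m crank '[{"gripper":10,"travel":[-10,0.4,0],"twist":[0,0,0]},{"gripper":10,"travel":[-10,0,0],"twist":[0,0,0]},{"gripper":10,"travel":[-6,0,0],"twist":[0,0,0]},{"gripper":10,"travel":[-5,0,0],"twist":[0,0,0]},{"gripper":10,"travel":[-5,0,0],"twist":[0,0,0]},{"gripper":10,"travel":[0,0,0],"twist":[0,0,0]}]'|grep wrist; python3 r.py;  python3 -m crank '[{"gripper":10,"travel":[-4,0,0],"twist":[0,0,0]},{"gripper":10,"travel":[-4,0,0],"twist":[0,0,0]},{"gripper":10,"travel":[-4,0,0],"twist":[0,0,0]},{"gripper":10,"travel":[0,0,0],"twist":[0,0,0]}]' |grep wrist; python3 r.py; python3 -m crank '[{"gripper":10,"travel":[-4,0,0],"twist":[0,0,0]},{"gripper":10,"travel":[-4,0,0],"twist":[0,0,0]},{"gripper":10,"travel":[0,0,0],"twist":[0,0,0]}]' |grep wrist; python3 r.py
```

```text
wrist_force: [0.1, 0.3, 1.1]
tcp rail mm [-89.8 104.5] 0.0171792659614269 med [-132.2 -123. ] small [-198.5  154.9] [-1.79998903e+02  8.80150377e-03  1.72493627e+02]
wrist_force: [-4.5, 0.6, 2.3]
tcp rail mm [-78.5 104.7] 0.017186159031933674 med [-132.2 -123. ] small [-198.5  154.9] [ 1.79994766e+02 -6.82901537e-02  1.72512050e+02]
wrist_force: [-3.9, 0.4, 2.0]
tcp rail mm [-70.4 104.7] 0.017216853390048928 med [-132.2 -123. ] small [-198.5  154.9] [ 1.79998906e+02 -5.12308566e-02  1.72515136e+02]
```

```bash
python3 -m crank '[{"gripper":10,"travel":[-3,0,0],"twist":[0,0,0]},{"gripper":10,"travel":[-3,0,0],"twist":[0,0,0]},{"gripper":10,"travel":[0,0,0],"twist":[0,0,0]}]'|grep wrist; python3 r.py;  python3 -m crank '[{"gripper":10,"travel":[-2,0,0],"twist":[0,0,0]},{"gripper":10,"travel":[-2,0,0],"twist":[0,0,0]},{"gripper":10,"travel":[0,0,0],"twist":[0,0,0]}]' |grep wrist; python3 r.py; python3 -m crank '[{"gripper":10,"travel":[-2,0,0],"twist":[0,0,0]},{"gripper":10,"travel":[0,0,0],"twist":[0,0,0]}]' |grep wrist; python3 r.py; python3 -m crank '[{"gripper":10,"travel":[-2,0,0],"twist":[0,0,0]},{"gripper":10,"travel":[0,0,0],"twist":[0,0,0]}]' |grep wrist; python3 r.py
```

```text
wrist_force: [-0.8, 0.4, -0.2]
tcp rail mm [-63.8 104.7] 0.017214638979948467 med [-132.2 -123. ] small [-198.5  154.9] [1.79999916e+02 3.17537138e-02 1.72502208e+02]
wrist_force: [-0.6, -0.5, -0.5]
tcp rail mm [-59.8 104.6] 0.017384867763146693 med [-132.2 -123. ] small [-198.5  154.9] [-1.79996826e+02  3.82622528e-02  1.72493638e+02]
wrist_force: [-0.3, -0.2, -1.2]
tcp rail mm [-58.  104.7] 0.01733640495499096 med [-132.2 -123. ] small [-198.5  154.9] [1.79999907e+02 1.39289346e-02 1.72499571e+02]
wrist_force: [-3.0, 1.3, 1.6]
tcp rail mm [-56.4 104.8] 0.01723628644063228 med [-132.2 -123. ] small [-198.5  154.9] [ 1.79998232e+02 -3.83649453e-02  1.72513644e+02]
```

Contact at the expected stop after a snap. One firm press, then back off and check.

```bash
python3 -m crank '[{"gripper":10,"travel":[-2,0,0],"twist":[0,0,0]},{"gripper":10,"travel":[-1,0,0],"twist":[0,0,0]},{"gripper":10,"travel":[0,0,0],"twist":[0,0,0]}]'|grep wrist; python3 r.py; python3 -m crank '[{"gripper":10,"travel":[20,0,0],"twist":[0,0,0]},{"gripper":10,"travel":[30,0,-20],"twist":[0,0,0]},{"gripper":10,"travel":[30,0,-40],"twist":[0,0,0]},{"gripper":85,"travel":[25,-25,-40],"twist":[0,0,0]},{"gripper":85,"travel":[0,-25,-40],"twist":[0,0,0]},{"gripper":85,"travel":[0,0,0],"twist":[0,0,0]},{"gripper":85,"travel":[0,0,0],"twist":[0,0,0]}]'|grep force ; python3 - <<'E'
from m import *; from r import rc
c=cam("wrist");w=bot.camera("wrist");s=bot.camera("scene");cs=cam("scene")
P=lambda c,q:cv2.projectPoints(np.array([q]),cv2.Rodrigues(c['T'][:3,:3])[0],c['T'][:3,3],c['K'],c['d'])[0].ravel()
for k,q,z,r in(("med",[.591,-.020],.0635,(24,14)),("small",[.6105,.0845],.0585,(20,10)),("large",[.5727,-.1229],.0685,(28,15))):
  for n,cc,im,win in(("wrist",c,w,r[0]),("scene",cs,s,r[1])):
    u=P(cc,q+[z])
    try:e=top(im,(int(u[0]),int(u[1])),win,60);print(k,n,u.round(),np.round(e[0],1),np.round(e[1],1),rc(onz(cc,e[0],z)[0]))
    except Exception as x:print(k,n,"fail")
A=cv2.resize(s[160:250,250:360],(489,400),interpolation=cv2.INTER_CUBIC);B=cv2.resize(w[260:380,200:420],(300,164));B=cv2.copyMakeBorder(B,0,236,0,0,cv2.BORDER_CONSTANT)
cv2.imwrite("pics/m7.png",np.hstack([A,B])[:,:,::-1])
E
```

```text
wrist_force: [-18.9, 2.4, 11.0]
tcp rail mm [-56.2 104.7] 0.017178357371318155 med [-132.2 -123. ] small [-198.5  154.9] [-179.99373344   -0.34838117  172.54518358]
wrist_force: [0.5, 0.4, -0.2]
grasp_force: 0.0
med wrist [224. 340.] [223.1 339.7] [40.3 49.9] [-35.4  -0.5]
med scene [299. 197.] [299.3 196.3] [ 9.2 17.6] [-33.6   1.8]
small wrist [340. 341.] [336.5 341.9] [28.6 36.1] [-28.9 103.6]
small scene [272. 180.] [272.8 179.4] [ 5.4 11.9] [-27.9 106.6]
large wrist [105. 339.] [108.6 340.2] [62.7 96. ] [ -38.9 -101.2]
large scene [329. 216.] [329.  215.4] [13.6 24.4] [ -39.2 -103.6]
```

View pics/m7.png

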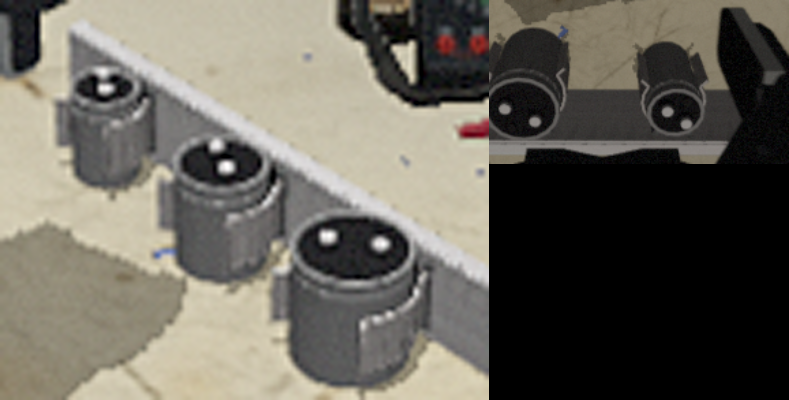

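All three cans stand upright in their clips: small (107,125), medium (223,205) and large (350,295) in the crop. The measured centres are within about 2 mm of their seats and the arm is clear.

```bash
python3 -c "from workcell import bot; print(bot.job_done())"
```

```text
the job is handed in; nothing more can be done
None
```

I clipped the small and medium cans home beside the large one, all three upright and about 2 mm or less from their seats by camera, and handed the job in at roughly 22 s; the hand-in returned no verdict, and I had to straighten the medium can in its clip with a second, low push after it first went in leaning.

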